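# Lock the plug cutter in the tilted collet fixture

## Robot

A 6-joint arm with a two-finger parallel gripper is mounted at the origin on the work surface. World frame = base frame: x ahead of the robot, y to its left, z up, the work surface at z = 0. Lengths are in m, angles in rad, forces in N, time in s.
With the tool pointing down it reaches from about 0.35 to 0.8 m from the base axis. Payload 7.3 kg.
Tool frame: the origin (TCP) lies at the very end of the fingers, on their centre line; the grasp point (between the pads) lies 19 mm behind it (r.grip_point_offset is the distance from the TCP to the grasp point, in m); z points along the fingers, y is the line along which they close (so a half turn about z gives the same grasp; the last joint's range is limited). The gripper opens to 85 mm and grips with 20 to 120 N. Pads are 22 mm wide; open, the fingers measure 114 mm over their backs; the gripper's body (76 mm by 85 mm) begins 54 mm behind the grasp point. The pads swing forward as they close: fully open they stand 13 mm farther back than shut.
Start: joints at [-1.295, 0.342, 1.524, -0, 1.275, -0.146], TCP at [0.215, -0.479, 0.231] pointing down, gripper open.
Joint ranges: [-2.53, 2.53], [-0.77, 2.02], [0.04, 2.7], [-1, 4.14], [0.28, 2.66], [-3.11, 3.11]. Speed limits (rad/s): [2.57, 2.57, 3.14, 3.14, 3.14, 3.14].

## Interface

Orientations are given as a 3x3 rotation matrix whose columns are the frame's x, y, z axes.
In Python, from cell import r, camera, camera_info gives the robot as it stands.
- The arm moves only by the shell command python3 -m crank 'ROWS' [OPENING] [FORCE]. ROWS is JSON, a list of rows, each an object of numbers: "dx", "dy", "dz": the shift along the tool's x, y, z in mm; "rx", "ry", "rz": the turn, a rotation vector about the tool's x, y, z in degrees. In form: [{"dx": .., "dy": .., "dz": .., "rx": .., "ry": .., "rz": ..}, ...]. A call has 1 to 20 rows; each row shifts and turns the commanded pose from where the row before left it, along the tool's axes as they then stand; what a row does not reach is not made up. A row lasts 1/12 s, in which the tool goes at most 41.7 mm and 7.16 degrees, less where a joint would pass 70% of its speed; a pose out of reach is approached as far as the arm can. A call is refused whole if a number of a shift passes 41.7 or a number of a turn 7.16, either way. A call with a gripper value outside its range is refused whole. OPENING is the finger opening in mm, from 0 to 85.4, set as the call begins (- or left out, the last holds). The fingers move at their own pace and stop on an object; FORCE is the grip in N (left out, the last holds). Time passes only in rows, so rows that do not move let the fingers close. It gives the time, the measured TCP pose, the force, the opening and the grip force at its end, in the units of the state.
- r.get_obs(): the state, without advancing time (a new reading comes with each control period).
- camera(name): name is "scene" or "top" or "wrist"; returns (picture, depth): 400x640x3 uint8, red, green, blue; 400x640 float32, m along the optical axis (not along the pixel's ray), 0 where there is no reading.
- camera_info(name): a dict with "fx", "fy", "cx", "cy" (pixels), "pose" (4x4, takes a point from camera to world coordinates). Camera axes: x right, y up, looking along -z (the intrinsics and any distortion apply to the point x, -y, -z); pixel columns grow to the right and rows downward; lengths in m; the calibration is good to about 2 mm. The wrist camera is an equidistant fisheye: a pixel r from the principal point sees the ray r / f radians off the axis. A picture is of the moment at which its call begins: read the wrist's pose just before it. camera_info takes no time and is no camera call; for the wrist camera it gives the pose at the moment of the call.
- r.hand_in(): hands the job in; it is judged then, once.
The state is a dict: "time": time; "joint_positions": joint angles; "qvel": joint speeds; "effort": joint torques, N m; "eef_pos": TCP position; "tcp_rot": TCP orientation; "ft_force": force on the tool from outside, world axes, zero at the start; "wrist_torque": the same for the moment, N m; "grip_width": finger opening in m; "grasp_force": force on a finger pad.
Only numpy, scipy, OpenCV 4.12 (cv2) and the standard library are available. Lean on these libraries where they do the work, as an engineer would, in place of code of your own. Each camera call takes 0.05 s, during which the arm holds its last target. There are 200 camera calls.

## Task

Take the plug cutter (the bit with the hollow, toothed crown) from the wooden stand, set its shank into the leaning collet until the collar sits fully home on the collet, then swing the handle of the collet nut clockwise until it is tight on the shank, and let go. Leave the other two bits standing in their holes and do not push the branch or the sample box about.

Things in the scene. Friction and masses are not known exactly. Their poses are not given: they have to be found in the camera images.
- cutter_center (a point): the plug cutter: plain steel wood-boring bit, 112 mm long, 180 to 290 g, standing shank down in one of the stand's holes. Point on its axis 56 mm above the foot; z runs from shank to crown. Round body to grip: 32 mm diameter, 60 to 108 mm above the foot, open and hollow at the top, with short teeth to 112 mm. Below it a collar, 36 mm diameter, from 52 to 60 mm. Its own turn does not matter
- cutter_foot (a point): centre of the foot of the plug cutter's shank (the end opposite the crown), same axes as cutter_center. The shank is round, 16 mm diameter, 52 mm long up to the collar, with a 3 mm chamfer at the foot
- disc_bit_center (a point): another steel bit with the same shank and collar, but a thin 16 mm stem and a wide flat disc (44 mm diameter, 12 mm thick) with a small point on top; 116 mm long in all. Point on its axis 56 mm above its foot. A bystander: stays in its hole
- cone_bit_center (a point): another steel bit with the same shank and collar, and on a 20 mm stem a cone (38 mm diameter at its base, pointed at the top); 112 mm long. Point on its axis 56 mm above its foot. A bystander: stays in its hole
- stand: wooden block fixed to the bench, 210 mm (its x) by 66 mm (its y) by 60 mm high, three holes of 18 mm diameter right through, in a row along its x at -68, 0 and +68 mm. Origin: centre of its underside. The three bits stand in it in any order, collars resting on its top at 60 mm height
- collet_mouth (a point): centre of the round front face (54 mm diameter) of the steel collet, 125 mm above the bench. z points out of the collet along its axis, which leans 25 degrees from vertical; x points up the slope of the face, y lies level. In the face is a 29 mm hole, 88 mm deep, with four jaws that leave a 20 mm gap with flared entry when the nut is at 0. The bit is home when its collar rests on the face
- handle_post (a point): centre of the black post to grip at the end of the nut's handle: cylinder 20 mm diameter, parallel to the collet's axis and 95 mm from it. Its top is 36 mm and this point 11 mm above the plane of the collet face (along the axis); the handle's 13 mm round bar meets its lower end, 18 mm below that plane. The nut is a knurled ring, 76 mm diameter, its top 6 mm below the face
- nut (a joint): angle of the collet nut about the collet's axis, rad: 0 open, growing clockwise seen looking down into the collet's mouth; stop at 1.7. Starts slack, between 0 and 0.3, where the gap between the jaws is 20 to 18.8 mm. The jaws touch a 16 mm shank at about 1.0 and hold it firmly from 1.4. Stays where it is left; turning takes about 0.25 N m, that is 3 N at the post
- branch_center (a point): a piece of branch standing upright, loose, 60 mm in diameter and 165 mm high; point at its centre, half-way up. A bystander
- sample_box_center (a point): a closed wooden box lying loose on the bench, 80 by 150 by 50 mm high (x, y, z); point at its centre. A bystander
Things that resemble listed ones, but are neither listed nor needed, are in the scene too. Of the things that look like the part that bears collet_mouth, the smallest one is meant.

How it is judged:
On the way, in this order (a step that is already met when the one before it is completed fails the run):
1. the plug cutter is home in the collet, its collar on the face, with the nut still slack (z of cutter_foot in the frame of collet_mouth below -0.048 m and distance between cutter_foot and collet_mouth below 0.058 m and angle between the z axis of cutter_center and the z axis of collet_mouth, either way round below 0.15 rad and value of joint nut below 0.9 rad), for 0.2 s.
2. the nut is turned tight on the shank (value of joint nut above 1.35 rad), for 0.2 s.
At the end, for the whole second after the job is handed in: The plug cutter's shank is in the collet to within 4 mm of fully home, in line with the collet to 4 degrees, the nut is turned to at least 1.35 rad with the shank gripped, and the cutter is at rest and released (z of cutter_foot in the frame of collet_mouth below -0.048 m and distance between cutter_foot and collet_mouth below 0.058 m and angle between the z axis of cutter_center and the z axis of collet_mouth, either way round below 0.07 rad and value of joint nut above 1.35 rad and linear speed of cutter below 0.02 m/s); the robot touches nothing.
It fails at once if another bit is moved more than 25 mm (distance of any of disc_bit_center, cone_bit_center from where it was at the start of the episode above 0.025 m).
It fails at once if the branch or the sample box is moved more than 30 mm (distance of any of branch_center, sample_box_center from where it was at the start of the episode above 0.03 m).
It also fails if it takes over 61 s, if anything falls off the work surface, if the arm or the gripper's body presses on something with over 40 N, if the wrist force passes 120 N, or if a joint passes its speed limit or range.

## Working session

There is one attempt and no reset: what is moved stays moved. The work goes in short steps, Python scripts to look and compute and a shell command to move; the robot and the scene stay as the last step left them, time stands still between calls to the robot, and variables do not carry over. Pictures are saved under pics/ and viewed, at most 10 in all, crops included, and the job is handed in when it is done.

```bash
mkdir -p pics; ls
python3 - <<'E'
from cell import r,camera,camera_info
import cv2,numpy as np
for n in("scene","top"):
    p,d=camera(n);np.savez(f"pics/{n}0.npz",p=p,d=d,**{k:camera_info(n)[k] for k in("fx","fy","cx","cy","pose")})
    cv2.imwrite(f"pics/{n}0.png",p[:,:,::-1]);print(n,camera_info(n))
o=r.get_obs();print(o["time"],o["tcp_rot"])
E
```

```text
pics
scene {'fx': 494.74507765724127, 'fy': 494.74507765724127, 'cx': 314.93417491261374, 'cy': 199.13591223172915, 'pose': array([[-2.22284172e-01, -6.37930229e-01,  7.37315923e-01,
         1.45001796e+00],
       [ 9.74981405e-01, -1.44662075e-01,  1.68772462e-01,
         2.42527808e-01],
       [-1.00340429e-03,  7.56384761e-01,  6.54126200e-01,
         9.71285407e-01],
       [ 0.00000000e+00,  0.00000000e+00,  0.00000000e+00,
         1.00000000e+00]])}
top {'fx': 391.7224922504707, 'fy': 391.7224922504707, 'cx': 321.1895393345667, 'cy': 195.5374394518292, 'pose': array([[-0.00159822,  0.99630055, -0.08592237,  0.41530611],
       [-0.99998926, -0.00196609, -0.00419699,  0.01304968],
       [-0.00435039,  0.08591474,  0.996293  ,  1.19289539],
       [ 0.        ,  0.        ,  0.        ,  1.        ]])}
0.1 [[ 9.12354157e-01  4.09401698e-01 -3.76585893e-04]
 [ 4.09401823e-01 -9.12353222e-01  1.32137339e-03]
 [ 1.97393158e-04 -1.35973546e-03 -9.99999056e-01]]
```

View pics/scene0.png

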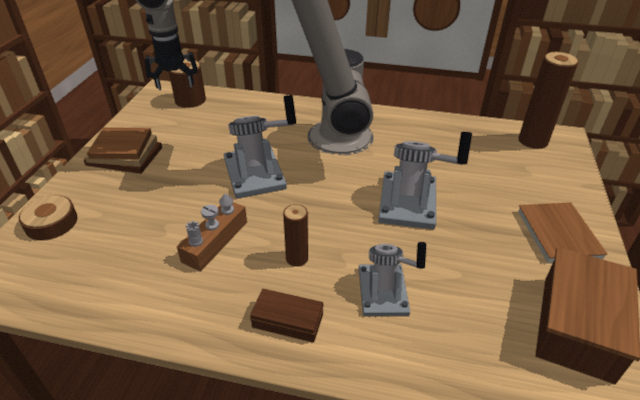

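View pics/top0.png

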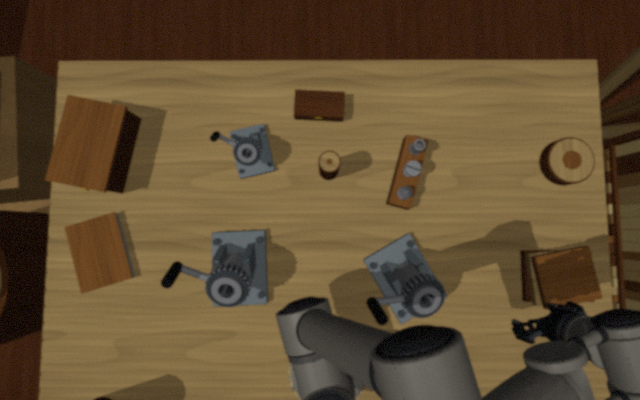

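The scene view shows three bits in the stand at about (194,233), (211,216) and (226,203). There are three collets at (253,135), (415,160) and (385,260). The last looks smallest, and in the top view it is at (247,152) with its post at (215,136). The branch is at (296,235) and the box at (287,314). Next I'll take a close crop and measure.

```bash
cat > h.py <<'E'
import numpy as np,cv2
def load(n):
    z=np.load(f"pics/{n}.npz");return z
def cloud(z):
    d=z["d"];v,u=np.mgrid[:d.shape[0],:d.shape[1]]
    c=np.stack([(u-z["cx"])/z["fx"]*d,-(v-z["cy"])/z["fy"]*d,-d],-1)
    P=z["pose"];w=c@P[:3,:3].T+P[:3,3];w[d==0]=np.nan;return w
E
python3 - <<'E'
from h import *
s=load("scene0");t=load("top0")
a=cv2.resize(s["p"][180:280,170:270],(400,400),interpolation=cv2.INTER_CUBIC)
b=cv2.resize(s["p"][230:330,345:445],(400,400),interpolation=cv2.INTER_CUBIC)
cv2.imwrite("pics/crop1.png",np.hstack([a,b])[:,:,::-1])
ws,wt=cloud(s),cloud(t)
np.set_printoptions(precision=4,suppress=True)
for n,w,px in(("s",ws,[(194,228),(211,212),(226,200),(385,250),(421,245),(296,212),(287,308),(412,150),(246,125)]),("t",wt,[(419,146),(411,169),(405,192),(247,152),(215,136),(329,158),(320,105),(228,290),(425,298)])):
    for u,v in px: print(n,u,v,w[v,u])
# top-view stand top
m=(wt[:,:,2]>.052)&(wt[:,:,2]<.066);m[:, :385]=0;m[:,432:]=0;m[:130]=0;m[212:]=0
p=wt[m][:,:2].astype(np.float32);print("stand",cv2.minAreaRect(p),len(p))
m[:]=0;m[130:212,385:435]=1;m&=wt[:,:,2]>.08
for u,v in [(419,146),(411,169),(405,192)]:
    q=np.zeros_like(m);q[v-12:v+12,u-12:u+12]=1;q&=m;x=wt[q];print(u,v,len(x),x.mean(0),x.min(0),x.max(0))
E
```

```text
s 194 228 [ 0.6629 -0.2434  0.1205]
s 211 212 [ 0.5937 -0.2273  0.1156]
s 226 200 [ 0.5312 -0.2111  0.1066]
s 385 250 [0.6427 0.2244 0.1308]
s 421 245 [0.6658 0.3005 0.1885]
s 296 212 [0.5996 0.0009 0.1668]
s 287 308 [0.7947 0.0273 0.0513]
s 412 150 [0.3129 0.2535 0.1912]
s 246 125 [ 0.2851 -0.2315  0.1859]
t 419 146 [ 0.6527 -0.2627  0.0858]
t 411 169 [ 0.582  -0.2322  0.113 ]
t 405 192 [ 0.5175 -0.2135  0.1166]
t 247 152 [0.6423 0.2359 0.0566]
t 215 136 [0.6596 0.2955 0.1841]
t 329 158 [ 0.6034 -0.0035  0.1681]
t 320 105 [0.7847 0.021  0.0522]
t 228 290 [0.2573 0.262  0.1502]
t 425 298 [ 0.2366 -0.2526  0.152 ]
stand ((0.5850039124488831, -0.23759685456752777), (0.06718925386667252, 0.2104216068983078), 74.25801849365234) 1090
419 146 147 [ 0.65   -0.2551  0.1044] [ 0.6346 -0.2707  0.0815] [ 0.6663 -0.2398  0.1239]
411 169 203 [ 0.5844 -0.2363  0.1162] [ 0.5629 -0.2571  0.1056] [ 0.6063 -0.2153  0.1241]
405 192 144 [ 0.5186 -0.2168  0.1047] [ 0.5023 -0.2374  0.0904] [ 0.5362 -0.2001  0.1201]
```

View pics/crop1.png

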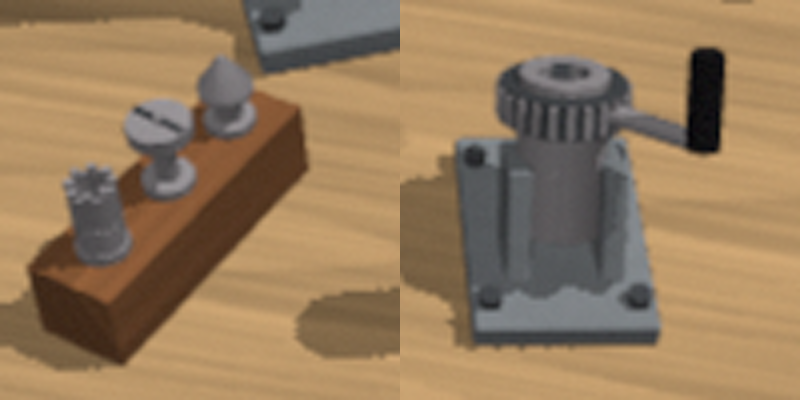

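The crop confirms the plug cutter is the bit with the hollow toothed crown at scene (194,233). The other candidates are the disc bit (211,216) and the cone bit (226,203). In the same crop, the small collet at (385,260) has its post to the right, at (421,250). Next I'll fit the collet's pose.

```bash
cat > fitc.py <<'E'
from h import *
from scipy.optimize import least_squares
def frame(p):
    x,y,z,az=p[:4];t=np.radians(25)
    Z=np.array([np.sin(t)*np.cos(az),np.sin(t)*np.sin(az),np.cos(t)])
    X=np.array([-np.cos(t)*np.cos(az),-np.cos(t)*np.sin(az),np.sin(t)]) # up the slope
    return np.array([x,y,z]),np.stack([X,np.cross(Z,X),Z],1)
def cyl(q,r,a,b):
    dr=np.hypot(q[:,0],q[:,1])-r;dz=np.maximum(a-q[:,2],q[:,2]-b)
    return np.minimum(np.maximum(dr,dz),0)+np.hypot(np.maximum(dr,0),np.maximum(dz,0))
def sdf(p,w):
    o,R=frame(p);q=(w-o)@R;c,s=np.cos(p[4]),np.sin(p[4])
    k=q-[.095*c,.095*s,0]
    d=np.minimum(cyl(q,.027,-.05,0),cyl(q,.038,-.028,-.006));d=np.minimum(d,cyl(k,.010,-.018,.036))
    l=q@np.array([[c,-s,0],[s,c,0],[0,0,1]]);return d,q,k
def sel(p,w):
    d,q,k=sdf(p,w);rr=np.hypot(q[:,0],q[:,1])
    A=(rr<.045)&(rr>.017)&(q[:,2]>-.02)&(q[:,2]<.012)
    B=(np.hypot(k[:,0],k[:,1])<.025)&(k[:,2]>-.01)&(k[:,2]<.045)
    return A|B
def fit(w,p0,zfix=True):
    w=w.reshape(-1,3);w=w[np.isfinite(w).all(1)]
    best=None
    for az in(np.arange(0,6.28,.4) if p0[3] is None else [p0[3]]):
        p=np.array([p0[0],p0[1],p0[2],az,0.]);o,R=frame(p);q=R.T@(np.array(p0[5])-o);p[4]=np.arctan2(q[1],q[0])
        for i in range(8):
            m=sel(p,w)
            if m.sum()<50:break
            s=least_squares(lambda x:sdf(x,w[m])[0],p,loss="soft_l1",f_scale=.002);p=s.x
        c=np.abs(sdf(p,w[m])[0]).mean()-1e-6*m.sum()
        if best is None or c<best[0]:best=(c,p,m.sum(),np.abs(sdf(p,w[m])[0]).mean())
    return best
E
python3 - <<'E'
from fitc import *
np.set_printoptions(precision=4,suppress=True)
ws,wt=cloud(load("scene0"))[225:320,345:440],cloud(load("top0"))[115:185,200:280]
for n,w in(("s",ws),("t",wt),("b",np.vstack([ws.reshape(-1,3),wt.reshape(-1,3)]))):
    b=fit(w,[.645,.232,.125,None,0,[.663,.298,.165]]);o,R=frame(b[1]);print(n,b);print(R)
    # post point, nut direction
    c=b[1][4];print("post",o+R@[.095*np.cos(c),.095*np.sin(c),.011],"axis",R[:,2])
E
```

```text
s (np.float64(0.0006020199841520447), array([ 0.6288,  0.2239,  0.1244, -2.8943,  0.795 ]), np.int64(652), np.float64(0.0012540199841520447))
[[ 0.8787 -0.2448 -0.4098]
 [ 0.2219  0.9696 -0.1035]
 [ 0.4226  0.      0.9063]]
post [0.6662 0.3033 0.1624] axis [-0.4098 -0.1035  0.9063]
t (np.float64(0.0007962620027823795), array([0.6266, 0.223 , 0.126 , 3.3701, 0.8081]), np.int64(600), np.float64(0.0013962620027823795))
[[ 0.8828 -0.2265 -0.4116]
 [ 0.2053  0.974  -0.0957]
 [ 0.4226  0.      0.9063]]
post [0.6644 0.3024 0.1637] axis [-0.4116 -0.0957  0.9063]
b (np.float64(0.0002580450946447629), array([0.6277, 0.2236, 0.1256, 3.3756, 0.8027]), np.int64(1232), np.float64(0.001490045094644763))
[[ 0.8816 -0.2319 -0.4111]
 [ 0.2101  0.9728 -0.098 ]
 [ 0.4226  0.      0.9063]]
post [0.6655 0.3028 0.1634] axis [-0.4111 -0.098   0.9063]
```

```bash
cat > go.py <<'E'
from cell import r
from h import *
from scipy.spatial.transform import Rotation as Ro
np.set_printoptions(precision=4,suppress=True)
M=np.array([.6277,.2236,.1253]);ZC=np.array([-.4111,-.098,.9063]);ZC/=np.linalg.norm(ZC)
RC=np.stack([[.8816,.2101,.4226],[-.2319,.9728,0],ZC],1)
def rot(z,y): # tool rotation with z axis and approximate y
    z=np.array(z,float);z/=np.linalg.norm(z);y=np.array(y,float);y-=z*(y@z);y/=np.linalg.norm(y)
    return np.stack([np.cross(y,z),y,z],1)
def delta(pos,R):
    o=r.get_obs();R0=np.array(o["tcp_rot"]);v=Ro.from_matrix(R0.T@R).as_rotvec(degrees=True)
    print("t",o["time"],"shift(mm)",R0.T@(np.array(pos)-o["eef_pos"])*1000,"then turn(deg)",v,"| shift if turn first",R.T@(np.array(pos)-o["eef_pos"])*1000)
def yaw(a):a=np.radians(a);return [np.cos(a),np.sin(a),0]
E
python3 -c "
from go import *
delta([.6505,-.256,.2],rot([0,0,-1],yaw(-106)))"
```

```text
t 0.1 shift(mm) [488.6062 -24.7295  30.8289] then turn(deg) [-0.0787  0.0165 40.1673] | shift if turn first [ 357.4022 -334.0947   30.6988]
```

```bash
python3 -m crank '[{"dx":20,"dy":-1.5},{"dx":31,"dy":-1.5,"dz":2},{"dx":31,"dy":-1.5,"dz":2},{"dx":31,"dy":-1.5,"dz":2},{"dx":31,"dy":-1.5,"dz":2},{"dx":31,"dy":-1.5,"dz":2},{"dx":31,"dy":-1.5,"dz":2},{"dx":31,"dy":-1.5,"dz":2},{"dx":31,"dy":-1.5,"dz":2},{"dx":31,"dy":-1.5,"dz":2},{"dx":31,"dy":-1.5,"dz":2},{"dx":31,"dy":-1.5,"dz":2},{"dx":31,"dy":-1.5,"dz":2},{"dx":31,"dy":-1.5,"dz":2},{"dx":31,"dy":-1.5,"dz":2},{"dx":31,"dy":-2,"dz":2},{"dx":14}]' 60 && python3 -m crank '[{"rz":6.7},{"rz":6.7},{"rz":6.7},{"rz":6.7},{"rz":6.7},{"rz":6.7},{},{}]'
python3 - <<'E'
from go import *
from cell import camera,camera_info
delta([.6505,-.256,.074],rot([0,0,-1],yaw(-106)))
i=camera_info("wrist");p,d=camera("wrist");cv2.imwrite("pics/w1.png",p[:,:,::-1]);np.savez("pics/w1.npz",p=p,d=d,**{k:i[k] for k in("fx","fy","cx","cy","pose")})
print(i);print(r.get_obs()["ft_force"],r.get_obs()["joint_positions"])
E
```

```text
validation failed for argument at $[0]...
```

```bash
python3 -m crank '[{"dx":20,"dy":-1.5,"dz":0,"rx":0,"ry":0,"rz":0}]' 60
```

```text
time: 0.18
eef_pos: [0.2308, -0.4704, 0.2308]
tcp_rot: [[0.913, 0.407, -0.001], [0.407, -0.913, 0.0], [-0.001, -0.001, -1.0]]
ft_force: [0.1, -0.5, 0.3]
grip_width: 0.0752
grasp_force: 0.0
```

```bash
python3 -m crank '[{"dx":31,"dy":-1.5,"dz":2,"rx":0,"ry":0,"rz":0},{"dx":31,"dy":-1.5,"dz":2,"rx":0,"ry":0,"rz":0},{"dx":31,"dy":-1.5,"dz":2,"rx":0,"ry":0,"rz":0},{"dx":31,"dy":-1.5,"dz":2,"rx":0,"ry":0,"rz":0},{"dx":31,"dy":-1.5,"dz":2,"rx":0,"ry":0,"rz":0},{"dx":31,"dy":-1.5,"dz":2,"rx":0,"ry":0,"rz":0},{"dx":31,"dy":-1.5,"dz":2,"rx":0,"ry":0,"rz":0},{"dx":31,"dy":-1.5,"dz":2,"rx":0,"ry":0,"rz":0},{"dx":31,"dy":-1.5,"dz":2,"rx":0,"ry":0,"rz":0},{"dx":31,"dy":-1.5,"dz":2,"rx":0,"ry":0,"rz":0},{"dx":31,"dy":-1.5,"dz":2,"rx":0,"ry":0,"rz":0},{"dx":31,"dy":-1.5,"dz":2,"rx":0,"ry":0,"rz":0},{"dx":31,"dy":-1.5,"dz":2,"rx":0,"ry":0,"rz":0},{"dx":31,"dy":-1.5,"dz":2,"rx":0,"ry":0,"rz":0},{"dx":31,"dy":-1.5,"dz":2,"rx":0,"ry":0,"rz":0}]' 60 && python3 -m crank '[{"dx":0,"dy":0,"dz":0,"rx":0,"ry":0,"rz":6.7},{"dx":0,"dy":0,"dz":0,"rx":0,"ry":0,"rz":6.7},{"dx":0,"dy":0,"dz":0,"rx":0,"ry":0,"rz":6.7},{"dx":0,"dy":0,"dz":0,"rx":0,"ry":0,"rz":6.7},{"dx":0,"dy":0,"dz":0,"rx":0,"ry":0,"rz":6.7},{"dx":0,"dy":0,"dz":0,"rx":0,"ry":0,"rz":6.7},{"dx":0,"dy":0,"dz":0,"rx":0,"ry":0,"rz":0},{"dx":0,"dy":0,"dz":0,"rx":0,"ry":0,"rz":0}]'
python3 - <<'E'
from go import *
from cell import camera,camera_info
delta([.6505,-.256,.074],rot([0,0,-1],yaw(-106)))
i=camera_info("wrist");p,d=camera("wrist");cv2.imwrite("pics/w1.png",p[:,:,::-1]);np.savez("pics/w1.npz",p=p,d=d,**{k:i[k] for k in("fx","fy","cx","cy","pose")})
print(i);print(r.get_obs()["ft_force"],r.get_obs()["joint_positions"])
E
```

```text
time: 1.43
eef_pos: [0.6486, -0.2575, 0.2005]
tcp_rot: [[0.912, 0.409, -0.001], [0.409, -0.912, 0.0], [-0.001, -0.001, -1.0]]
ft_force: [0.2, 0.3, 0.4]
grip_width: 0.0603
grasp_force: 0.0
time: 2.1
eef_pos: [0.6475, -0.2585, 0.2008]
tcp_rot: [[0.962, -0.273, -0.001], [-0.273, -0.962, 0.0], [-0.001, -0.0, -1.0]]
ft_force: [-0.6, 0.4, 0.7]
grip_width: 0.06
grasp_force: 0.0
t 2.1 shift(mm) [  2.3668  -3.1795 126.7569] then turn(deg) [-0.0097  0.0509  0.1667] | shift if turn first [  2.2448  -3.2076 126.7584]
{'fx': 309.70691628693146, 'fy': 309.70691628693146, 'cx': 320.69106818725083, 'cy': 197.40806380568836, 'pose': array([[-0.2729,  0.9154,  0.2958,  0.7237],
       [-0.9621, -0.2593, -0.085 , -0.2802],
       [-0.0012, -0.3078,  0.9515,  0.3428],
       [ 0.    ,  0.    ,  0.    ,  1.    ]])}
[-0.1801  1.0011  0.0441] [-0.4896  0.6933  1.0144 -0.0001  1.4346  1.3573]
```

View pics/w1.png

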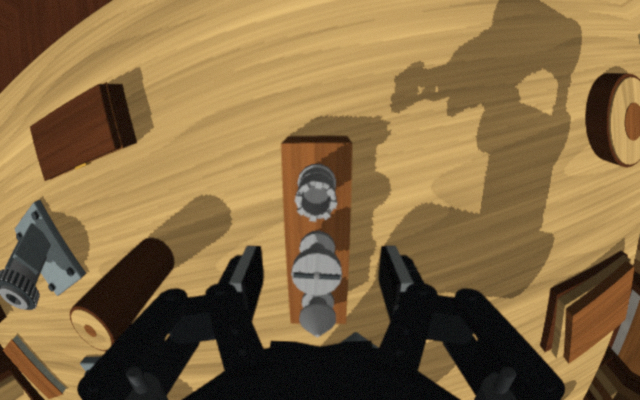

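The wrist view shows the crown of the cutter at (317,195), then the disc at (317,270) and the cone at (318,315), with the fingers either side. I'll measure the crown from this depth image.

```bash
cat >> h.py <<'E'
def fcloud(z):
    d=z["d"];v,u=np.mgrid[:d.shape[0],:d.shape[1]]
    x,y=(u-z["cx"])/z["fx"],(v-z["cy"])/z["fy"];t=np.hypot(x,y)+1e-9;k=np.tan(t)/t*d
    c=np.stack([x*k,-y*k,-d],-1);P=z["pose"];w=c@P[:3,:3].T+P[:3,3];w[d==0]=np.nan;return w
E
python3 - <<'E'
from go import *
w=fcloud(load("w1"))
c=w[160:230,285:350].reshape(-1,3);c=c[np.isfinite(c).all(1)]
from scipy.optimize import least_squares
q=c[(c[:,2]>.114)&(c[:,2]<.13)];print(len(q),q.mean(0),q.min(0),q.max(0),cv2.minEnclosingCircle(q[:,:2].astype(np.float32)))
s=w[130:330,280:355].reshape(-1,3);s=s[(s[:,2]>.055)&(s[:,2]<.064)];print(cv2.minAreaRect(s[:,:2].astype(np.float32)),s[:,2].mean())
t=c[(c[:,2]>.07)&(c[:,2]<.108)]
def f(p):return np.hypot(t[:,0]-p[0],t[:,1]-p[1])-.016
print(least_squares(f,[.65,-.256],loss="soft_l1",f_scale=.001).x,len(t))
E
```

```text
686 [ 0.6527 -0.2556  0.1175] [ 0.6362 -0.2712  0.114 ] [ 0.6682 -0.2396  0.1208] ((0.6521473526954651, -0.255380779504776), 0.01652655377984047)
((0.5866750478744507, -0.23701339960098267), (0.06721759587526321, 0.21108391880989075), 74.40286254882812) 0.05943020674114528
[ 0.6567 -0.2554] 893
```

```bash
python3 -c "
from go import *
delta([.6518,-.2556,.074],rot([0,0,-1],yaw(-106)))"
```

```text
t 2.15 shift(mm) [  3.4447  -3.9155 126.8937] then turn(deg) [-0.0046  0.0394  0.1811] | shift if turn first [  3.3451  -3.9365 126.8957]
```

```bash
python3 -m crank '[{"dx":3.4,"dy":-3.9,"dz":15,"rx":0,"ry":0,"rz":0},{"dx":0,"dy":0,"dz":20,"rx":0,"ry":0,"rz":0},{"dx":0,"dy":0,"dz":20,"rx":0,"ry":0,"rz":0},{"dx":0,"dy":0,"dz":20,"rx":0,"ry":0,"rz":0},{"dx":0,"dy":0,"dz":20,"rx":0,"ry":0,"rz":0},{"dx":0,"dy":0,"dz":20,"rx":0,"ry":0,"rz":0},{"dx":0,"dy":0,"dz":12,"rx":0,"ry":0,"rz":0},{"dx":0,"dy":0,"dz":0,"rx":0,"ry":0,"rz":0},{"dx":0,"dy":0,"dz":0,"rx":0,"ry":0,"rz":0}]' && python3 -m crank '[{"dx":0,"dy":0,"dz":0,"rx":0,"ry":0,"rz":0},{"dx":0,"dy":0,"dz":0,"rx":0,"ry":0,"rz":0},{"dx":0,"dy":0,"dz":0,"rx":0,"ry":0,"rz":0},{"dx":0,"dy":0,"dz":0,"rx":0,"ry":0,"rz":0},{"dx":0,"dy":0,"dz":0,"rx":0,"ry":0,"rz":0},{"dx":0,"dy":0,"dz":0,"rx":0,"ry":0,"rz":0}]' 20 60
```

```text
time: 2.9
eef_pos: [0.6519, -0.2557, 0.0741]
tcp_rot: [[0.961, -0.275, -0.001], [-0.275, -0.961, 0.0], [-0.001, -0.0, -1.0]]
ft_force: [0.0, 0.0, 0.0]
grip_width: 0.0602
grasp_force: 0.0
time: 3.4
eef_pos: [0.6529, -0.2561, 0.0762]
tcp_rot: [[0.961, -0.276, 0.003], [-0.276, -0.961, -0.001], [0.003, 0.001, -1.0]]
ft_force: [-0.9, -0.0, 6.0]
grip_width: 0.031
grasp_force: 59.6
```

```bash
python3 -m crank '[{"dx":0,"dy":0,"dz":-6,"rx":0,"ry":0,"rz":0},{"dx":0,"dy":0,"dz":-12,"rx":0,"ry":0,"rz":0},{"dx":0,"dy":0,"dz":-18,"rx":0,"ry":0,"rz":0},{"dx":0,"dy":0,"dz":-24,"rx":0,"ry":0,"rz":0},{"dx":0,"dy":0,"dz":-24,"rx":0,"ry":0,"rz":0},{"dx":0,"dy":0,"dz":-24,"rx":0,"ry":0,"rz":0},{"dx":0,"dy":0,"dz":-24,"rx":0,"ry":0,"rz":0},{"dx":0,"dy":0,"dz":-24,"rx":0,"ry":0,"rz":0},{"dx":0,"dy":0,"dz":-24,"rx":0,"ry":0,"rz":0},{"dx":0,"dy":0,"dz":-24,"rx":0,"ry":0,"rz":0},{"dx":0,"dy":0,"dz":0,"rx":0,"ry":0,"rz":0},{"dx":0,"dy":0,"dz":0,"rx":0,"ry":0,"rz":0}]'
python3 - <<'E'
from go import *
from cell import camera,camera_info
i=camera_info("scene");p,d=camera("scene");np.savez("pics/s2.npz",p=p,d=d,**{k:i[k] for k in("fx","fy","cx","cy","pose")})
o=r.get_obs();P=i["pose"];c=P[:3,:3].T@(o["eef_pos"]-P[:3,3]);u=int(i["cx"]+i["fx"]*c[0]/-c[2]);v=int(i["cy"]-i["fy"]*c[1]/-c[2]);print(u,v)
v0,u0=max(0,v-60),max(0,u-50)
cv2.imwrite("pics/s2.png",cv2.resize(p[v0:v0+120,u0:u0+100],(500,600),interpolation=cv2.INTER_CUBIC)[:,:,::-1])
# shank axis from depth below TCP
w=cloud(load("s2"))[v-20:v+60,u-40:u+40].reshape(-1,3);e=o["eef_pos"]
m=(np.hypot(w[:,0]-e[0],w[:,1]-e[1])<.03)&(w[:,2]<e[2]-.018)&(w[:,2]>e[2]-.08);q=w[m]-e
print(len(q),q.min(0),q.max(0))
from scipy.optimize import least_squares
s=q[q[:,2]<-.026]
f=lambda p:np.hypot(s[:,0]-p[0]-p[2]*s[:,2],s[:,1]-p[1]-p[3]*s[:,2])-.008
print(len(s),least_squares(f,[0,0,0,0],loss="soft_l1",f_scale=.001).x)
delta([.55,-.1,.28],rot([0,0,-1],yaw(-85)))
delta(M+ZC*.15,rot(-ZC,yaw(-65)))
E
```

```text
time: 4.4
eef_pos: [0.6521, -0.2559, 0.2802]
tcp_rot: [[0.961, -0.276, 0.003], [-0.276, -0.961, -0.002], [0.003, 0.001, -1.0]]
ft_force: [0.7, -0.7, -3.1]
grip_width: 0.0311
grasp_force: 59.9
179 174
101 [-0.0049 -0.0063 -0.0679] [ 0.0104  0.0101 -0.0218]
91 [ 0.0011  0.0002  0.0123 -0.0099]
t 4.45 shift(mm) [-140.6202 -121.4371   -1.8247] then turn(deg) [ -0.0081   0.0314 -21.0307] | shift if turn first [ -87.6725 -163.8116   -1.9083]
t 4.45 shift(mm) [-210.5018 -422.7524   16.9803] then turn(deg) [  4.1767  25.1914 -39.326 ] | shift if turn first [ 100.9878 -460.9393   25.6008]
```

View pics/s2.png

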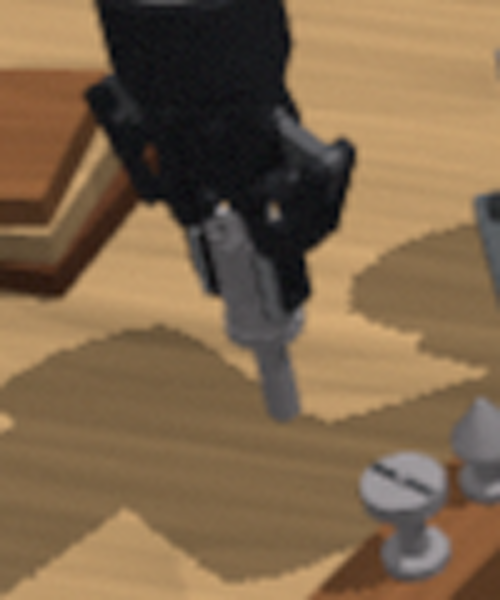

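The cutter is held straight with its shank free, the foot at about crop (285,410), 68 mm beyond the TCP. The disc and cone bits are still standing. Next I'll carry the cutter over to the collet and tilt it.

```bash
python3 -m crank '[{"dx":-8,"dy":-15,"dz":-15,"rx":0,"ry":0,"rz":0},{"dx":-15.8,"dy":-29.8,"dz":-10,"rx":0,"ry":0,"rz":0},{"dx":-15.8,"dy":-29.8,"dz":0,"rx":0,"ry":0,"rz":0},{"dx":-15.8,"dy":-29.8,"dz":0,"rx":0,"ry":0,"rz":0},{"dx":-15.8,"dy":-29.8,"dz":0,"rx":0,"ry":0,"rz":0},{"dx":-15.8,"dy":-29.8,"dz":0,"rx":0,"ry":0,"rz":0},{"dx":-15.8,"dy":-29.8,"dz":0,"rx":0,"ry":0,"rz":0},{"dx":-15.8,"dy":-29.8,"dz":0,"rx":0,"ry":0,"rz":0},{"dx":-15.8,"dy":-29.8,"dz":0,"rx":0,"ry":0,"rz":0},{"dx":-15.8,"dy":-29.8,"dz":0,"rx":0,"ry":0,"rz":0},{"dx":-15.8,"dy":-29.8,"dz":0,"rx":0,"ry":0,"rz":0},{"dx":-15.8,"dy":-29.8,"dz":0,"rx":0,"ry":0,"rz":0},{"dx":-15.8,"dy":-29.8,"dz":5,"rx":0,"ry":0,"rz":0},{"dx":-15.8,"dy":-29.8,"dz":10,"rx":0,"ry":0,"rz":0},{"dx":-8,"dy":-15,"dz":0,"rx":0,"ry":0,"rz":0},{"dx":0,"dy":0,"dz":0,"rx":0,"ry":0,"rz":0}]' && python3 -m crank '[{"dx":0,"dy":0,"dz":0,"rx":0.6,"ry":3.6,"rz":-5.6},{"dx":0,"dy":0,"dz":0,"rx":0.6,"ry":3.6,"rz":-5.6},{"dx":0,"dy":0,"dz":0,"rx":0.6,"ry":3.6,"rz":-5.6},{"dx":0,"dy":0,"dz":0,"rx":0.6,"ry":3.6,"rz":-5.6},{"dx":0,"dy":0,"dz":0,"rx":0.6,"ry":3.6,"rz":-5.6},{"dx":0,"dy":0,"dz":0,"rx":0.6,"ry":3.6,"rz":-5.6},{"dx":0,"dy":0,"dz":0,"rx":0.6,"ry":3.6,"rz":-5.6},{"dx":0,"dy":0,"dz":0,"rx":0,"ry":0,"rz":0},{"dx":0,"dy":0,"dz":0,"rx":0,"ry":0,"rz":0}]'
python3 - <<'E'
from go import *
from cell import camera,camera_info
from fitc import fit,frame
i=camera_info("wrist");o=r.get_obs();p,d=camera("wrist");cv2.imwrite("pics/w2.png",p[:,:,::-1]);np.savez("pics/w2.npz",p=p,d=d,**{k:i[k] for k in("fx","fy","cx","cy","pose")})
w=fcloud(load("w2"))
m=np.linalg.norm(w-M,axis=2)<.15
b=fit(w[m],[M[0],M[1],M[2],3.3756,0,[.6655,.3028,.1634]]);print(b,frame(b[1])[1][:,2]);print(o["joint_positions"])
delta(M+ZC*.13,rot(-ZC,yaw(-65)))
E
```

```text
time: 5.78
eef_pos: [0.5518, 0.2106, 0.2866]
tcp_rot: [[0.962, -0.272, -0.004], [-0.272, -0.962, 0.001], [-0.004, 0.001, -1.0]]
ft_force: [-0.3, 0.3, -1.9]
grip_width: 0.0309
grasp_force: 59.9
time: 6.53
eef_pos: [0.5534, 0.2058, 0.2878]
tcp_rot: [[0.828, 0.384, 0.409], [0.379, -0.92, 0.096], [0.414, 0.076, -0.907]]
ft_force: [1.0, 0.8, -1.4]
grip_width: 0.0305
grasp_force: 60.0
(np.float64(-0.0029336138867744775), array([0.6278, 0.2239, 0.1247, 3.3771, 0.8019]), np.int64(3614), np.float64(0.0006803861132255223)) [-0.411  -0.0986  0.9063]
[0.2248 0.1997 1.6433 0.0033 0.8647 1.3824]
t 6.5833 shift(mm) [-0.3518 -0.1221 49.5859] then turn(deg) [ 0.0604  0.0862 -0.3274] | shift if turn first [-0.4259 -0.0721 49.5854]
```

View pics/w2.png

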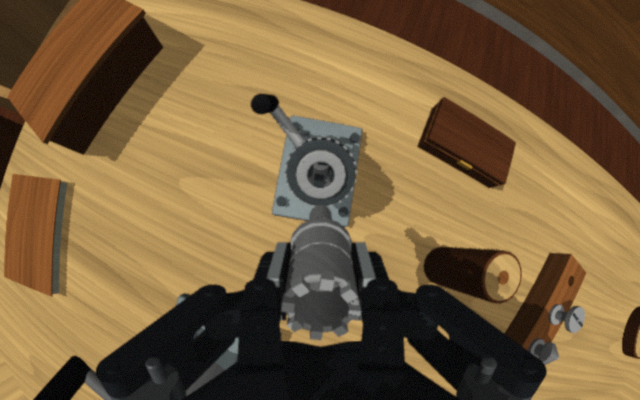

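The wrist view shows the collet mouth at (320,174), with the crown at (320,300) in line with it. The collet fit agrees with the earlier one to within 1 mm. I'll check how the cutter sits in the grip before inserting it.

```bash
sed -i 's/^M=.*;ZC=np/M=np.array([.6278,.2238,.1250]);ZC=np/' go.py
python3 - <<'E'
from go import *
from scipy.optimize import least_squares
o=r.get_obs();R=np.array(o["tcp_rot"]);w=fcloud(load("w2"))[205:300,285:360].reshape(-1,3)
q=(w-o["eef_pos"])@R
rr=np.hypot(q[:,0],q[:,1])
for nm,a,b,rad in(("body",-.045,-.004,.016),("collar",.006+.002,.0155,.018),("shank",.018,.066,.008)):
    s=q[(q[:,2]>a)&(q[:,2]<b)&(rr<rad+.006)&(np.abs(q[:,1])<rad*.95)]
    f=lambda p:np.hypot(s[:,0]-p[0],s[:,1]-p[1])-rad
    x=least_squares(f,[0,0],loss="soft_l1",f_scale=.001).x if len(s)>20 else 0;print(nm,len(s),x)
s=q[(rr<.03)];print(np.histogram(s[:,2],bins=np.arange(-.05,.08,.006)))
delta(M+ZC*.076,rot(-ZC,R[:,1]))
E
```

```text
body 3920 [-0.0025  0.    ]
collar 533 [-0.0032 -0.0001]
shank 247 [-0.0025 -0.0001]
(array([  19, 1047,  584,  526,  593,  667,  664,  361,  250,  494,  237,
          9,    0,    0,    0,   37,   66,   65,   65,   21,    0]), array([-0.05 , -0.044, -0.038, -0.032, -0.026, -0.02 , -0.014, -0.008,
       -0.002,  0.004,  0.01 ,  0.016,  0.022,  0.028,  0.034,  0.04 ,
        0.046,  0.052,  0.058,  0.064,  0.07 ,  0.076]))
t 6.5833 shift(mm) [ -0.2365  -0.3477 103.9182] then turn(deg) [ 0.0607  0.0861 -0.    ] | shift if turn first [ -0.3926  -0.2377 103.918 ]
```

Run:
```python
from go import *
o=r.get_obs();R=np.array(o["tcp_rot"]);w=fcloud(load("w2"))[205:345,270:370].reshape(-1,3)
q=(w-o["eef_pos"])@R;rr=np.hypot(q[:,0],q[:,1])
for a,b in((-.047,-.041),(-.044,-.038)):
    s=q[(q[:,2]>a)&(q[:,2]<b)&(rr<.021)];print(len(s),s.min(0),s.max(0),cv2.minEnclosingCircle(s[:,:2].astype(np.float32)))
s=q[(q[:,2]>.035)&(q[:,2]<.07)&(rr<.02)];print(len(s),s[:,2].max(),(s[:,1].max()+s[:,1].min())/2)
# shank axis via scene depth now
from cell import camera,camera_info
i=camera_info("scene");p,d=camera("scene");np.savez("pics/s3.npz",p=p,d=d,**{k:i[k] for k in("fx","fy","cx","cy","pose")})
q=(cloud(load("s3")).reshape(-1,3)-o["eef_pos"])@R;rr=np.hypot(q[:,0],q[:,1])
from scipy.optimize import least_squares
for a,b,rad in((.02,.066,.008),(.008,.0155,.018)):
    s=q[(q[:,2]>a)&(q[:,2]<b)&(rr<rad+.006)];print(len(s),least_squares(lambda p:np.hypot(s[:,0]-p[0],s[:,1]-p[1])-rad,[0,0],loss="soft_l1",f_scale=.001).x)
```

```text
1459 [-0.0189 -0.0184 -0.047 ] [ 0.0146  0.018  -0.041 ] ((0.001226126099936664, -7.528203241236042e-06), 0.020448824390769005)
2459 [-0.0189 -0.0186 -0.044 ] [ 0.0146  0.0183 -0.038 ] ((0.001177177531644702, -0.00011579698184505105), 0.020377423614263535)
254 0.06657481138815229 -0.00036832421287243946
137 [-0.0005  0.    ]
55 [-0.0011 -0.0006]
```

```bash
python3 -m crank '[{"dx":1.2,"dy":-0.3,"dz":14,"rx":0,"ry":0,"rz":0},{"dx":0,"dy":0,"dz":20,"rx":0,"ry":0,"rz":0},{"dx":0,"dy":0,"dz":20,"rx":0,"ry":0,"rz":0},{"dx":0,"dy":0,"dz":20,"rx":0,"ry":0,"rz":0},{"dx":0,"dy":0,"dz":20,"rx":0,"ry":0,"rz":0},{"dx":0,"dy":0,"dz":10,"rx":0,"ry":0,"rz":0},{"dx":0,"dy":0,"dz":0,"rx":0,"ry":0,"rz":0},{"dx":0,"dy":0,"dz":0,"rx":0,"ry":0,"rz":0}]' && python3 -m crank '[{"dx":0,"dy":0,"dz":3,"rx":0,"ry":0,"rz":0},{"dx":0,"dy":0,"dz":3,"rx":0,"ry":0,"rz":0},{"dx":0,"dy":0,"dz":3,"rx":0,"ry":0,"rz":0},{"dx":0,"dy":0,"dz":3,"rx":0,"ry":0,"rz":0},{"dx":0,"dy":0,"dz":3,"rx":0,"ry":0,"rz":0},{"dx":0,"dy":0,"dz":3,"rx":0,"ry":0,"rz":0}]' && python3 -c "
from go import *
o=r.get_obs();R=np.array(o['tcp_rot']);print('force tool',R.T@o['ft_force'],'tcp in collet',RC.T@(o['eef_pos']-M)*1000)
delta(M+ZC*.016,rot(-ZC,R[:,1]))"
```

```text
time: 7.3
eef_pos: [0.5984, 0.2175, 0.1943]
tcp_rot: [[0.826, 0.387, 0.411], [0.382, -0.919, 0.097], [0.415, 0.077, -0.907]]
ft_force: [0.2, 0.6, -2.0]
grip_width: 0.0307
grasp_force: 59.9
time: 7.8
eef_pos: [0.6057, 0.2192, 0.1782]
tcp_rot: [[0.825, 0.387, 0.412], [0.382, -0.919, 0.098], [0.416, 0.077, -0.906]]
ft_force: [-0.7, 0.7, -1.6]
grip_width: 0.0306
grasp_force: 59.9
force tool [-0.9406 -1.0655  1.2163] tcp in collet [ 2.004   0.6966 57.7146]
t 7.8 shift(mm) [-2.1327  0.2939 41.713 ] then turn(deg) [ 0.0397 -0.0481  0.    ] | shift if turn first [-2.0977  0.3228 41.7146]
```

The foot is 10 mm inside with no contact force, so I'll continue.

```bash
python3 -m crank '[{"dx":0,"dy":0,"dz":4,"rx":0,"ry":0,"rz":0},{"dx":0,"dy":0,"dz":4,"rx":0,"ry":0,"rz":0},{"dx":0,"dy":0,"dz":4,"rx":0,"ry":0,"rz":0},{"dx":0,"dy":0,"dz":4,"rx":0,"ry":0,"rz":0},{"dx":0,"dy":0,"dz":4,"rx":0,"ry":0,"rz":0},{"dx":0,"dy":0,"dz":4,"rx":0,"ry":0,"rz":0},{"dx":0,"dy":0,"dz":4,"rx":0,"ry":0,"rz":0},{"dx":0,"dy":0,"dz":4,"rx":0,"ry":0,"rz":0},{"dx":0,"dy":0,"dz":4,"rx":0,"ry":0,"rz":0},{"dx":0,"dy":0,"dz":2,"rx":0,"ry":0,"rz":0},{"dx":0,"dy":0,"dz":0,"rx":0,"ry":0,"rz":0}]' && python3 -c "
from go import *
o=r.get_obs();R=np.array(o['tcp_rot']);print('force tool',R.T@o['ft_force'],'torque',R.T@o['wrist_torque'],'tcp in collet',RC.T@(o['eef_pos']-M)*1000)"
```

```text
time: 8.72
eef_pos: [0.6213, 0.2229, 0.1432]
tcp_rot: [[0.825, 0.387, 0.411], [0.383, -0.919, 0.098], [0.416, 0.077, -0.906]]
ft_force: [-0.8, 0.1, -2.1]
grip_width: 0.0306
grasp_force: 60.0
force tool [-1.5247 -0.5789  1.5817] torque [ 0.0467 -0.3849 -0.0223] tcp in collet [ 1.727   0.6836 19.2499]
```

Free so far. Now I'll press gently until the collar seats.

```bash
python3 -m crank '[{"dx":0,"dy":0,"dz":1,"rx":0,"ry":0,"rz":0},{"dx":0,"dy":0,"dz":1,"rx":0,"ry":0,"rz":0},{"dx":0,"dy":0,"dz":1,"rx":0,"ry":0,"rz":0},{"dx":0,"dy":0,"dz":1,"rx":0,"ry":0,"rz":0},{"dx":0,"dy":0,"dz":0,"rx":0,"ry":0,"rz":0},{"dx":0,"dy":0,"dz":0,"rx":0,"ry":0,"rz":0}]' && python3 -c "
from go import *
o=r.get_obs();R=np.array(o['tcp_rot']);print('force tool',R.T@o['ft_force'],'torque',R.T@o['wrist_torque'],'tcp in collet',RC.T@(o['eef_pos']-M)*1000)"
```

```text
time: 9.22
eef_pos: [0.6226, 0.2233, 0.1409]
tcp_rot: [[0.825, 0.387, 0.412], [0.383, -0.919, 0.098], [0.416, 0.077, -0.906]]
ft_force: [-6.2, -1.8, 3.9]
grip_width: 0.031
grasp_force: 60.7
force tool [-4.1433 -0.4071 -6.2806] torque [ 0.0227 -0.8708  0.0225] tcp in collet [ 2.0215  0.7713 16.654 ]
```

```bash
python3 -m crank '[{"dx":0,"dy":0,"dz":1,"rx":0,"ry":0,"rz":0},{"dx":0,"dy":0,"dz":0.7,"rx":0,"ry":0,"rz":0},{"dx":0,"dy":0,"dz":0,"rx":0,"ry":0,"rz":0},{"dx":0,"dy":0,"dz":0,"rx":0,"ry":0,"rz":0}]' && python3 -c "
from go import *
o=r.get_obs();R=np.array(o['tcp_rot']);print('force tool',R.T@o['ft_force'],'torque',R.T@o['wrist_torque'],'tcp in collet',RC.T@(o['eef_pos']-M)*1000)" && python3 -m crank '[{"dx":0,"dy":0,"dz":-1,"rx":0,"ry":0,"rz":0},{"dx":0,"dy":0,"dz":0,"rx":0,"ry":0,"rz":0},{"dx":0,"dy":0,"dz":0,"rx":0,"ry":0,"rz":0},{"dx":0,"dy":0,"dz":0,"rx":0,"ry":0,"rz":0},{"dx":0,"dy":0,"dz":0,"rx":0,"ry":0,"rz":0}]' 58 && python3 -m crank '[{"dx":0,"dy":0,"dz":-10,"rx":0,"ry":0,"rz":0},{"dx":0,"dy":0,"dz":-20,"rx":0,"ry":0,"rz":0},{"dx":0,"dy":0,"dz":-25,"rx":0,"ry":0,"rz":0},{"dx":0,"dy":0,"dz":-25,"rx":0,"ry":0,"rz":0},{"dx":0,"dy":0,"dz":-20,"rx":0,"ry":0,"rz":0},{"dx":0,"dy":0,"dz":0,"rx":0,"ry":0,"rz":0},{"dx":0,"dy":0,"dz":0,"rx":0,"ry":0,"rz":0}]'
python3 - <<'E'
from go import *
from cell import camera,camera_info
from fitc import fit,frame
i=camera_info("wrist");p,d=camera("wrist");cv2.imwrite("pics/w3.png",p[:,:,::-1]);np.savez("pics/w3.npz",p=p,d=d,**{k:i[k] for k in("fx","fy","cx","cy","pose")})
w=fcloud(load("w3")).reshape(-1,3);q=(w-M)@RC;rr=np.hypot(q[:,0],q[:,1])
s=q[(rr<.024)&(q[:,2]>.02)&(q[:,2]<.08)];print(len(s),"crown top",np.percentile(s[:,2],[90,97,99.5]))
s=s[s[:,2]>.052];print(s.min(0),s.max(0))
k=q[(rr>.08)&(rr<.115)&(q[:,2]>.028)&(q[:,2]<.045)];k=k[k[:,0]>0];print(len(k),k.mean(0))
a=np.arctan2(k[:,1].mean(),k[:,0].mean());print("post angle",np.degrees(a))
for a in(46,a*57.3):
  a=np.radians(a);pp=M+RC@[.095*np.cos(a),.095*np.sin(a),.10];delta(pp,rot(-ZC,RC@[np.sin(a),-np.cos(a),0]))
E
```

```text
time: 9.55
eef_pos: [0.6226, 0.2234, 0.1409]
tcp_rot: [[0.825, 0.387, 0.412], [0.383, -0.919, 0.098], [0.417, 0.077, -0.906]]
ft_force: [-17.0, -5.0, 16.7]
grip_width: 0.0311
grasp_force: 62.3
force tool [ -9.027   -0.6842 -22.6142] torque [ 0.0122 -1.6202  0.0859] tcp in collet [ 2.0667  0.7658 16.5406]
time: 9.97
eef_pos: [0.6234, 0.2234, 0.1394]
tcp_rot: [[0.825, 0.387, 0.412], [0.382, -0.919, 0.098], [0.416, 0.077, -0.906]]
ft_force: [-0.8, 0.3, 0.1]
grip_width: 0.0578
grasp_force: 0.0
time: 10.55
eef_pos: [0.5822, 0.2137, 0.2319]
tcp_rot: [[0.824, 0.387, 0.415], [0.382, -0.919, 0.098], [0.419, 0.077, -0.905]]
ft_force: [0.4, -0.0, 0.5]
grip_width: 0.0582
grasp_force: 0.0
2024 crown top [0.0597 0.0603 0.0609]
[-0.018  -0.0155  0.052 ] [0.0143 0.0164 0.0617]
573 [0.0656 0.0671 0.0354]
post angle 45.64416680966561
t 10.6 shift(mm) [ 75.2672 -54.8915  15.3752] then turn(deg) [  0.0592  -0.0496 -35.581 ] | shift if turn first [93.1608 -0.8295 15.3295]
t 10.6 shift(mm) [ 75.6058 -54.4151  15.3759] then turn(deg) [  0.0591  -0.0498 -35.2286] | shift if turn first [93.1558 -0.8181 15.3295]
```

View pics/w3.png

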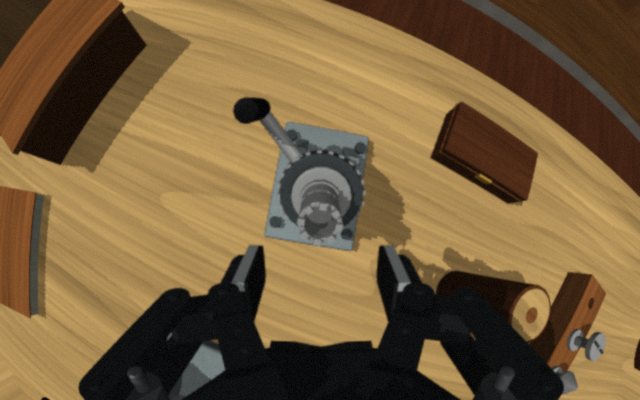

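The view shows the cutter seated upright in the mouth at (320,205), with its crown top measured at 60 mm above the face as expected. The handle's post is at (252,109). Next I'll move onto the post.

```bash
python3 -m crank '[{"dx":0,"dy":0,"dz":0,"rx":0,"ry":0,"rz":-7.1},{"dx":0,"dy":0,"dz":0,"rx":0,"ry":0,"rz":-7.1},{"dx":0,"dy":0,"dz":0,"rx":0,"ry":0,"rz":-7.1},{"dx":0,"dy":0,"dz":0,"rx":0,"ry":0,"rz":-7.1},{"dx":0,"dy":0,"dz":0,"rx":0,"ry":0,"rz":-7},{"dx":15,"dy":0,"dz":0,"rx":0,"ry":0,"rz":0},{"dx":26,"dy":0,"dz":0,"rx":0,"ry":0,"rz":0},{"dx":26,"dy":-0.8,"dz":0,"rx":0,"ry":0,"rz":0},{"dx":26,"dy":0,"dz":0,"rx":0,"ry":0,"rz":0},{"dx":0,"dy":0,"dz":0,"rx":0,"ry":0,"rz":0},{"dx":0,"dy":0,"dz":0,"rx":0,"ry":0,"rz":0}]' 42 && python3 -c "
from go import *
a=np.radians(45.7);delta(M+RC@[.0945*np.cos(a),.0945*np.sin(a),.006],rot(-ZC,RC@[np.sin(a),-np.cos(a),0]));print(r.get_obs()['joint_positions'])"
```

```text
time: 11.52
eef_pos: [0.6229, 0.2934, 0.2552]
tcp_rot: [[0.448, 0.795, 0.41], [0.845, -0.526, 0.097], [0.293, 0.302, -0.907]]
ft_force: [-0.8, -0.8, -0.5]
grip_width: 0.0419
grasp_force: 0.0
t 11.5167 shift(mm) [ -0.2395   1.3956 107.2336] then turn(deg) [-0.0663  0.0825  0.2078] | shift if turn first [ -0.389    1.2727 107.2347]
[ 0.3517  0.4103  1.4344 -0.0652  0.8661  0.9187]
```

```bash
python3 -m crank '[{"dx":-0.3,"dy":1.3,"dz":15,"rx":0,"ry":0,"rz":0},{"dx":0,"dy":0,"dz":20,"rx":0,"ry":0,"rz":0},{"dx":0,"dy":0,"dz":20,"rx":0,"ry":0,"rz":0},{"dx":0,"dy":0,"dz":20,"rx":0,"ry":0,"rz":0},{"dx":0,"dy":0,"dz":20,"rx":0,"ry":0,"rz":0},{"dx":0,"dy":0,"dz":12,"rx":0,"ry":0,"rz":0},{"dx":0,"dy":0,"dz":0,"rx":0,"ry":0,"rz":0},{"dx":0,"dy":0,"dz":0,"rx":0,"ry":0,"rz":0}]' && python3 -m crank '[{"dx":0,"dy":0,"dz":0,"rx":0,"ry":0,"rz":0},{"dx":0,"dy":0,"dz":0,"rx":0,"ry":0,"rz":0},{"dx":0,"dy":0,"dz":0,"rx":0,"ry":0,"rz":0},{"dx":0,"dy":0,"dz":0,"rx":0,"ry":0,"rz":0}]' 23 20 && python3 -c "
from go import *
o=r.get_obs();R=np.array(o['tcp_rot']);print('force tool',R.T@o['ft_force'],'tcp in collet',RC.T@(o['eef_pos']-M)*1000)"
```

```text
time: 12.18
eef_pos: [0.6676, 0.3012, 0.1591]
tcp_rot: [[0.45, 0.794, 0.41], [0.844, -0.528, 0.097], [0.293, 0.302, -0.907]]
ft_force: [-0.7, 0.4, 0.2]
grip_width: 0.042
grasp_force: 0.0
time: 12.52
eef_pos: [0.668, 0.3023, 0.1618]
tcp_rot: [[0.448, 0.793, 0.413], [0.844, -0.527, 0.098], [0.296, 0.305, -0.905]]
ft_force: [-1.2, 0.1, 0.4]
grip_width: 0.0228
grasp_force: 0.3
force tool [-0.3156 -0.8857 -0.8454] tcp in collet [67.4723 67.0265  9.1401]
```

```bash
python3 -m crank '[{"dx":-0.1,"dy":5,"dz":0,"rx":0,"ry":0,"rz":3},{"dx":-0.5,"dy":9.9,"dz":0,"rx":0,"ry":0,"rz":6},{"dx":-0.5,"dy":9.9,"dz":0,"rx":0,"ry":0,"rz":6},{"dx":-0.5,"dy":9.9,"dz":0,"rx":0,"ry":0,"rz":6},{"dx":-0.5,"dy":9.9,"dz":0,"rx":0,"ry":0,"rz":6},{"dx":-0.5,"dy":9.9,"dz":0,"rx":0,"ry":0,"rz":6},{"dx":-0.1,"dy":5,"dz":0,"rx":0,"ry":0,"rz":3},{"dx":0,"dy":0,"dz":0,"rx":0,"ry":0,"rz":0}]' && python3 -c "
from go import *
o=r.get_obs();R=np.array(o['tcp_rot']);q=RC.T@(o['eef_pos']-M)*1000;print('force tool',R.T@o['ft_force'],'tcp in collet',q,np.hypot(q[0],q[1]),np.degrees(np.arctan2(q[1],q[0])),'x ang',RC.T@R[:,0],o['joint_positions'])"
```

```text
time: 13.18
eef_pos: [0.7045, 0.2567, 0.1729]
tcp_rot: [[0.83, 0.376, 0.412], [0.37, -0.924, 0.097], [0.418, 0.072, -0.906]]
ft_force: [-1.1, 0.6, 0.7]
grip_width: 0.0228
grasp_force: 0.0
force tool [-0.3853 -0.9283 -1.0612] tcp in collet [94.7767 14.2325  8.6101] 95.83939361804171 8.54021417008566 x ang [0.9858 0.1679 0.0012] [ 0.2507  0.5864  1.3755 -0.0118  0.7421  1.4259]
```

Run:
```python
from go import *
from cell import camera
p,d=camera("wrist");cv2.imwrite("pics/w4.png",p[:,:,::-1])
```

```text
(no output)
```

View pics/w4.png

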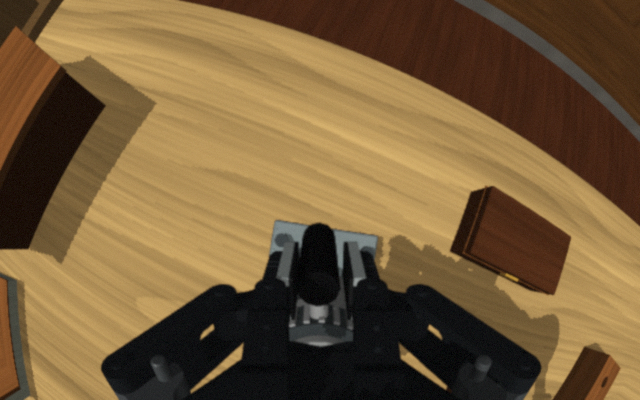

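The post at (319,260) is between the pads and has followed the swing. I'll continue.

```bash
python3 -m crank '[{"dx":-0.1,"dy":5,"dz":0,"rx":0,"ry":0,"rz":3},{"dx":-0.5,"dy":9.9,"dz":0,"rx":0,"ry":0,"rz":6},{"dx":-0.5,"dy":9.9,"dz":0,"rx":0,"ry":0,"rz":6},{"dx":-0.5,"dy":9.9,"dz":0,"rx":0,"ry":0,"rz":6},{"dx":-0.5,"dy":9.9,"dz":0,"rx":0,"ry":0,"rz":6},{"dx":-0.5,"dy":9.9,"dz":0,"rx":0,"ry":0,"rz":6},{"dx":-0.1,"dy":5,"dz":0,"rx":0,"ry":0,"rz":3},{"dx":0,"dy":0,"dz":0,"rx":0,"ry":0,"rz":0}]' && python3 -c "
from go import *
o=r.get_obs();R=np.array(o['tcp_rot']);q=RC.T@(o['eef_pos']-M)*1000;print('force tool',R.T@o['ft_force'],'tcp in collet',q,np.hypot(q[0],q[1]),np.degrees(np.arctan2(q[1],q[0])),'x ang',RC.T@R[:,0],o['joint_positions'])"
```

```text
time: 13.9
eef_pos: [0.7104, 0.199, 0.1692]
tcp_rot: [[0.893, -0.181, 0.412], [-0.241, -0.966, 0.098], [0.381, -0.187, -0.906]]
ft_force: [-0.2, -0.7, -0.1]
grip_width: 0.0229
grasp_force: 0.0
force tool [-0.0207  0.7126 -0.0858] tcp in collet [ 86.2677 -43.2576   8.5787] 96.50561986037893 -26.630772289612235 x ang [ 0.8973 -0.4415  0.0015] [0.1555 0.5675 1.4213 0.0495 0.7169 1.9196]
```

```bash
python3 -m crank '[{"dx":-0.2,"dy":5,"dz":0,"rx":0,"ry":0,"rz":3},{"dx":-0.2,"dy":5,"dz":0,"rx":0,"ry":0,"rz":3},{"dx":-0.2,"dy":5,"dz":0,"rx":0,"ry":0,"rz":3},{"dx":-0.2,"dy":5,"dz":0,"rx":0,"ry":0,"rz":3},{"dx":0,"dy":0,"dz":0,"rx":0,"ry":0,"rz":0}]' && python3 -c "
from go import *
o=r.get_obs();R=np.array(o['tcp_rot']);q=RC.T@(o['eef_pos']-M)*1000;print('force tool',R.T@o['ft_force'],'tcp in collet',q,np.hypot(q[0],q[1]),np.degrees(np.arctan2(q[1],q[0])),'grasp',o['grasp_force'])"
```

```text
time: 14.32
eef_pos: [0.7059, 0.1843, 0.1658]
tcp_rot: [[0.835, -0.36, 0.416], [-0.436, -0.894, 0.102], [0.335, -0.267, -0.903]]
ft_force: [6.4, 13.5, -1.5]
grip_width: 0.0232
grasp_force: 6.9
force tool [ -1.0866 -13.9919   5.4   ] tcp in collet [ 77.81   -56.5809   8.7365] 96.20700420235798 -36.023412852113516 grasp 6.868511885404587
```

```bash
python3 -m crank '[{"dx":0,"dy":2,"dz":0,"rx":0,"ry":0,"rz":1.2},{"dx":0,"dy":0,"dz":0,"rx":0,"ry":0,"rz":0},{"dx":0,"dy":0,"dz":0,"rx":0,"ry":0,"rz":0}]' && python3 -c "
from go import *
o=r.get_obs();R=np.array(o['tcp_rot']);q=RC.T@(o['eef_pos']-M)*1000;print('force tool',R.T@o['ft_force'],'tcp in collet',q,np.hypot(q[0],q[1]),np.degrees(np.arctan2(q[1],q[0])),'grasp',o['grasp_force'])"
```

```text
time: 14.57
eef_pos: [0.7057, 0.1842, 0.1658]
tcp_rot: [[0.829, -0.373, 0.417], [-0.451, -0.886, 0.104], [0.331, -0.274, -0.903]]
ft_force: [8.8, 19.3, -2.6]
grip_width: 0.0227
grasp_force: 9.7
force tool [ -2.3321 -19.6882   8.0315] tcp in collet [ 77.5825 -56.5781   8.7967] 96.02146216380295 -36.10190865732487 grasp 9.702538847923279
```

It's at a hard stop: force rises with no further motion. I'll back off, release, retreat and verify.

```bash
python3 -m crank '[{"dx":0,"dy":-3.5,"dz":0,"rx":0,"ry":0,"rz":-1.5},{"dx":0,"dy":0,"dz":0,"rx":0,"ry":0,"rz":0},{"dx":0,"dy":0,"dz":0,"rx":0,"ry":0,"rz":0},{"dx":0,"dy":0,"dz":0,"rx":0,"ry":0,"rz":0}]' 42 && python3 -m crank '[{"dx":0,"dy":0,"dz":-10,"rx":0,"ry":0,"rz":0},{"dx":0,"dy":0,"dz":-20,"rx":0,"ry":0,"rz":0},{"dx":0,"dy":0,"dz":-25,"rx":0,"ry":0,"rz":0},{"dx":0,"dy":0,"dz":-25,"rx":0,"ry":0,"rz":0},{"dx":0,"dy":0,"dz":-25,"rx":0,"ry":0,"rz":0},{"dx":0,"dy":0,"dz":-25,"rx":0,"ry":0,"rz":0},{"dx":-20,"dy":0,"dz":-20,"rx":0,"ry":0,"rz":0},{"dx":-25,"dy":0,"dz":-20,"rx":0,"ry":0,"rz":0},{"dx":-20,"dy":0,"dz":0,"rx":0,"ry":0,"rz":0},{"dx":0,"dy":0,"dz":0,"rx":0,"ry":0,"rz":0},{"dx":0,"dy":0,"dz":0,"rx":0,"ry":0,"rz":0}]'
python3 - <<'E'
from go import *
from cell import camera,camera_info
i=camera_info("wrist");p,d=camera("wrist");cv2.imwrite("pics/w5.png",p[:,:,::-1]);np.savez("pics/w5.npz",p=p,d=d,**{k:i[k] for k in("fx","fy","cx","cy","pose")})
w=fcloud(load("w5")).reshape(-1,3);q=(w-M)@RC;rr=np.hypot(q[:,0],q[:,1])
s=q[(rr<.024)&(q[:,2]>.045)&(q[:,2]<.08)];print(len(s),"crown",np.percentile(s[:,2],[90,97,99.5]),s.min(0),s.max(0))
k=q[(rr>.08)&(rr<.115)&(q[:,2]>.028)&(q[:,2]<.045)&(q[:,0]>0)];print(len(k),k.mean(0),np.degrees(np.arctan2(k[:,1].mean(),k[:,0].mean())))
E
```

```text
time: 14.9
eef_pos: [0.7052, 0.1818, 0.1647]
tcp_rot: [[0.838, -0.358, 0.412], [-0.431, -0.897, 0.097], [0.335, -0.259, -0.906]]
ft_force: [-0.9, -0.3, -0.0]
grip_width: 0.042
grasp_force: 0.0
time: 15.82
eef_pos: [0.5801, 0.1935, 0.298]
tcp_rot: [[0.838, -0.357, 0.413], [-0.431, -0.897, 0.098], [0.335, -0.26, -0.906]]
ft_force: [0.9, -0.3, -0.7]
grip_width: 0.0419
grasp_force: 0.0
676 crown [0.0603 0.0608 0.0613] [-0.0179 -0.0162  0.045 ] [0.0155 0.0159 0.0621]
337 [ 0.0778 -0.0541  0.0358] -34.817814371922765
```

View pics/w5.png

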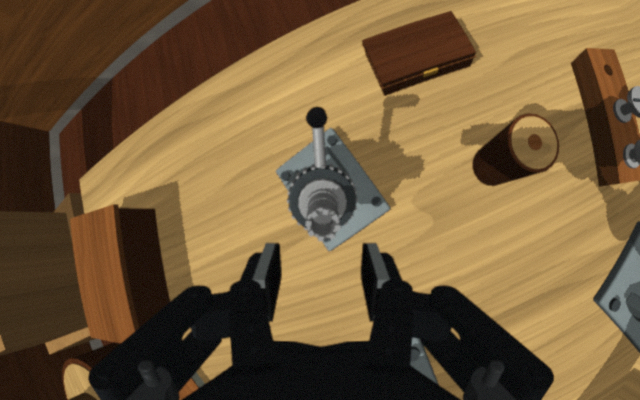

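The cutter is seated upright at (322,210), with its crown 60 mm above the face and centred. The post is at (317,118), which puts the handle 80.5° (1.40 rad) past its start and against the stop. The robot is clear of everything.

```bash
python3 -c "
from cell import r
print(r.hand_in())"
```

```text
the job is handed in; nothing more can be done
None
```

The plug cutter is home in the smallest collet, the nut is turned clockwise to its stop, the arm is clear, and the job was handed in at about 16 s; no verdict was returned.

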